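# Work the lid lever of an ingredient bin

## Robot

A 7-joint arm with a two-finger parallel gripper is mounted at the origin on a cart in front of the work surface, level with it; the furniture and walls round the work are solid. World frame = base frame: x ahead of the robot, y to its left, z up, the work surface at z = 0. Lengths are in mm, angles in rad, forces in N, time in s.
With the tool pointing down it reaches from about 400 to 750 mm from the base axis. Payload 19.5 kg.
Tool frame: the origin (TCP) lies between the finger pads; the fingertips stand 17 mm ahead of it and the grasp point (between the pads) lies 2 mm behind it (tip_reach is the distance from the TCP to the fingertips, in mm); z points along the fingers, y is the line along which they close (so a half turn about z gives the same grasp; the last joint's range is limited). The gripper opens to 85 mm and grips with 20 to 120 N. Pads are 22 mm wide; open, the fingers measure 114 mm over their backs; the gripper's body (76 mm by 85 mm) begins 54 mm behind the grasp point. The pads swing forward as they close: fully open they stand 13 mm farther back than shut.
Start: joints at [-1.253, 0.707, -0.028, 1.485, 0.022, 0.951, -0.075], TCP at [202.437, 538.16, 248.268] pointing down, gripper open.
Joint ranges: [-2.71, 2.71], [-0.32, 2.16], [-1.57, 1.52], [0, 2.45], [-1.46, 4.6], [0, 2.02], [-2.83, 2.83]. Speed limits (rad/s): [1.89, 1.89, 2.57, 2.57, 3.01, 3.01, 3.01].

## Interface

Orientations are given as a unit quaternion [x, y, z, w].
In Python, from cell import * gives the robot as it stands.
- The arm moves only by the tool apply_moves, never from a script. Its argument "series" is one flat list of numbers, 6 for each row, row after row: the shift along the tool's x, y, z in m, then the turn, a rotation vector about the tool's x, y, z in degrees. In form: [tx, ty, tz, rx, ry, rz, tx, ty, tz, rx, ry, rz, ...]. A call has 1 to 12 rows; each row is the pose to reach, as a shift and turn from the pose commanded when the call began, along the tool's axes at that moment; what a row does not reach only later rows make up. A row lasts 1/12 s, in which the tool goes at most 41.7 mm and 7.16 degrees, less where a joint would pass 70% of its speed; a pose out of reach is approached as far as the arm can. A call with a gripper value outside its range is refused whole. "claw" is the opening, from 0 (shut) to 1 (fully open), set as the call begins (left out, the last holds). The fingers move at their own pace and stop on an object; the grip force is fixed at half the most. Time passes only in rows, so rows that repeat a pose let the fingers close. It gives the time, the measured TCP pose, the force, the opening and the grip force at its end, in the units of the state.
- observe(): the state, without advancing time (a new reading comes with each control period).
- capture(name): name is "side" or "top" or "wrist"; returns the picture (384x512x3 uint8, red, green, blue); there is no depth.
- camera_model(name): a dict with "camera_matrix" (3x3 intrinsics, pixels), "k1" (the pictures are not rectified: a ray, as slopes to the right and down, at radius r is drawn at 1 + k1 r^2 times it, then the intrinsics apply), "position" and "rotation" of the camera in the world. Camera axes: x right, y down, z forward; pixel columns grow to the right and rows downward; lengths in mm; the calibration is good to about 2 mm. A picture is of the moment at which its call begins: read the wrist's pose just before it. camera_model takes no time and is no camera call; for the wrist camera it gives the pose at the moment of the call.
- sign_off(): hands the job in; it is judged then, once.
The state is a dict: "clock": time; "joint_pos": joint angles; "dq": joint speeds; "joint_torque": joint torques, N m; "ee_pos": TCP position; "ee_rot": TCP orientation; "force": force on the tool from outside, world axes, zero at the start; "torque": the same for the moment, N m; "opening": finger opening in mm; "gripper_force": force on a finger pad.
Only numpy, scipy, OpenCV 4.12 (cv2) and the standard library are available. Lean on these libraries where they do the work, as an engineer would, in place of code of your own. Each camera call takes 0.05 s, during which the arm holds its last target. There are 200 camera calls.

## Task

Press the red paddle of the lever in front of the ingredient bin all the way down with the fingertips, so that the linked lid swings fully open, and keep it open for a good three seconds so the cook can look inside. Then let the paddle come up slowly, over two seconds or so, staying in touch with it, so that the lid eases down without slamming and ends fully shut, and leave the paddle alone. Work the lid by the lever only: do not touch the lid itself, do not pinch or force the lever, and leave the salt jar and the spice jar where they stand.

Things in the scene. Friction and masses are not known exactly. Their poses are not given: they have to be found in the camera images.
- flip_bin: frosted white ingredient bin, 174 x 226 x 128 mm (x, y, z), screwed to the table; origin at the centre of its underside, its x axis points to its back, y to its left, z up; its front with the paddle faces -x. Its thin lid is hinged along the top back edge, 84 mm behind the origin, 124 mm up; shut, it lies at 121 to 124 mm height and its front lip reaches 87 mm ahead of the origin
- flip_bin_lid (a joint): angle of the lid in rad: 0 shut, grows as it opens, about 1.1 with the lever fully down. The lid is tied to the lever by a push rod and falls shut, slamming, within a fraction of a second if the paddle is let go
- lever (a joint): angle of the lever in rad: 0 at rest (paddle up, lid shut), 0.32 fully down at its stop. The lever turns about a level axis across the bin, 40 mm ahead of the bin's origin, 65 mm up. Two steel arms run along the bin's sides, 125 mm either side of its middle, and slant inward in front of it to the paddle. A spring and the lid's weight push the paddle back up; holding it down takes about 3 to 8 N
- paddle_top (a point): middle of the top face of the red paddle, a plate 40 mm deep (bin x), 50 mm wide (bin y), about 160 mm ahead of the bin's origin, level with its middle; axes parallel to the bin's at rest, turning with the lever. At rest it is about 100 mm above the table and slopes up to the front by 0.16 rad; fully down it is 40 mm lower, sloping down to the front as much, having moved under 6 mm sideways
- salt_jar_mid (a point): centre of the clear salt jar with a tan lid, 72 mm across, 78 mm high, standing loose to the left of the bin's front; leave it alone
- spice_jar_mid (a point): centre of the spice jar with a green cap, 46 mm across, 106 mm high, standing loose to the left of the bin, behind the salt jar; leave it alone

How it is judged (in metres and radians):
On the way, in this order (a step that is already met when the one before it is completed fails the run):
1. the lever is pressed down by the fingers so that the lid stands fully open (over 1.0 rad), held for 2.5 s (value of joint flip_bin_lid above 1 rad and value of joint lever above 0.28 rad and contact force between the fingers and flip_bin above 0.5 N), for 2.5 s.
2. the lid is shut again (value of joint flip_bin_lid below 0.04 rad), for 0.2 s.
At the end, for the whole second after the job is handed in: the lid is shut (under 0.04 rad) and still, the lever is back up (under 0.02 rad), and the salt jar and spice jar are within 15 mm of where they stood (value of joint flip_bin_lid below 0.04 rad and value of joint lever below 0.02 rad and velocity of joint flip_bin_lid between -0.1 and 0.1 rad/s and distance of each of salt_jar_mid, spice_jar_mid from where it was at the start of the episode below 0.015 m); the robot touches nothing.
It fails at once if the lever or bin is pinched or forced (over 50 N) (contact force between the fingers and flip_bin above 50 N).
It fails at once if the lid comes down faster than 3.5 rad/s (let go or slammed) (velocity of joint flip_bin_lid below -3.5 rad/s).
It fails at once if the robot touches the lid itself (contact force between any of the fingers, the arm and flip_bin_lid above 1 N).
It fails at once if the salt jar or spice jar is moved or lifted (over 15 mm) (distance of any of salt_jar_mid, spice_jar_mid from where it was at the start of the episode above 0.015 m).
It also fails if it takes over 48 s, if anything falls off the work surface, if the arm or the gripper's body presses on something with over 40 N, if the wrist force passes 120 N, or if a joint passes its speed limit or range.

## Working session

There is one attempt and no reset: what is moved stays moved. The work goes in short steps, Python scripts to look and compute and a tool call to move; the robot and the scene stay as the last step left them, time stands still between calls to the robot, and variables do not carry over. Pictures are saved under pics/ and viewed, at most 10 in all, crops included, and the job is handed in when it is done.

Besides the shell and the picture viewer there is one more tool, called after "Request:" as name(argument=value, ...), one argument or row to a line, values as JSON. apply_moves: Moves the arm, as the interface text tells. Its arguments: {"type":"object","properties":{"series":{"type":"array"},"claw":{"type":"number"}},"required":["series"]}

```bash
mkdir -p pics
cat > h.py <<'E'
from cell import *
import numpy as np, cv2
def ray(cm,u,v):
    K=np.array(cm["camera_matrix"],float);x=(u-K[0,2])/K[0,0];y=(v-K[1,2])/K[1,1]
    r=s=np.hypot(x,y)
    for _ in range(30): s=r/(1+cm["k1"]*s*s)
    f=s/r if r>0 else 1
    d=np.array(cm["rotation"],float)@np.array([x*f,y*f,1]);return np.array(cm["position"],float),d/np.linalg.norm(d)
def onplane(cm,u,v,z):
    o,d=ray(cm,u,v);return o+d*(z-o[2])/d[2]
def tri(a,b):
    (o1,d1),(o2,d2)=a,b
    s=np.linalg.lstsq(np.c_[d1,-d2],o2-o1,rcond=None)[0]
    p,q=o1+s[0]*d1,o2+s[1]*d2;return (p+q)/2,np.linalg.norm(p-q)
def red(im):
    h=cv2.cvtColor(im,cv2.COLOR_RGB2HSV)
    m=(((h[...,0]<8)|(h[...,0]>172))&(h[...,1]>130)&(h[...,2]>60)).astype(np.uint8)
    n,l,s,c=cv2.connectedComponentsWithStats(m)
    return m,[(s[i].tolist(),c[i].round(1).tolist()) for i in range(1,n) if s[i,4]>30]
E
python3 - <<'E'
from h import *
ims=[]
for n in("top","side"):
    im=capture(n);cm=camera_model(n);np.save(n+".npy",im)
    print(n,cm,red(im)[1]);cv2.imwrite(f"pics/{n}0.png",cv2.resize(im[...,::-1],(768,576)))
s=observe();print(s)
E
```

```text
top {'camera_matrix': array([[417.35385965,   0.        , 253.49620615],
       [  0.        , 417.35385965, 185.77809077],
       [  0.        ,   0.        ,   1.        ]]), 'k1': -0.07696954242283875, 'position': array([ 385.19944503,  138.80734135, 1071.28182075]), 'rotation': array([ 0.71102668, -0.6974566 ,  0.06404027, -0.0624034 ])} [([93, 124, 20, 19, 251], [103.3, 133.6]), ([258, 216, 25, 23, 251], [270.0, 227.1])]
side {'camera_matrix': array([[368.3315503 ,   0.        , 256.0570568 ],
       [  0.        , 368.3315503 , 192.98223274],
       [  0.        ,   0.        ,   1.        ]]), 'k1': -0.09329690051427007, 'position': array([383.50173384, 511.95272862, 829.51392504]), 'rotation': array([-0.20338801,  0.94296597, -0.25730954,  0.05692359])} [([290, 192, 18, 19, 295], [298.8, 201.0]), ([107, 304, 40, 40, 942], [125.3, 322.5])]
{'clock': 0.1, 'joint_pos': array([-1.25270321,  0.70705371, -0.02760358,  1.48495168,  0.02199687,
        0.95090381, -0.07550704]), 'dq': array([-0.0005665 , -0.00074491,  0.00107095, -0.00215206, -0.00161214,
        0.00076444,  0.00083343]), 'joint_torque': array([ 2.74099912e-03, -8.84289694e+01,  1.23635128e+00, -2.36446828e+01,
        1.69184193e-02,  5.17302775e-03,  8.60495675e-06]), 'ee_pos': array([202.37247167, 537.971815  , 247.86702125]), 'ee_rot': array([ 1.78937523e-01,  9.83860308e-01, -5.01891921e-04, -7.22822683e-05]), 'force': array([-0.10981855,  0.77121707, -0.61409779]), 'torque': array([-1.48366132e-05, -4.35958830e-02,  1.76436382e-02]), 'gripper_force': 0.0, 'opening': 85.58407431299794}
```

View pics/top0.png

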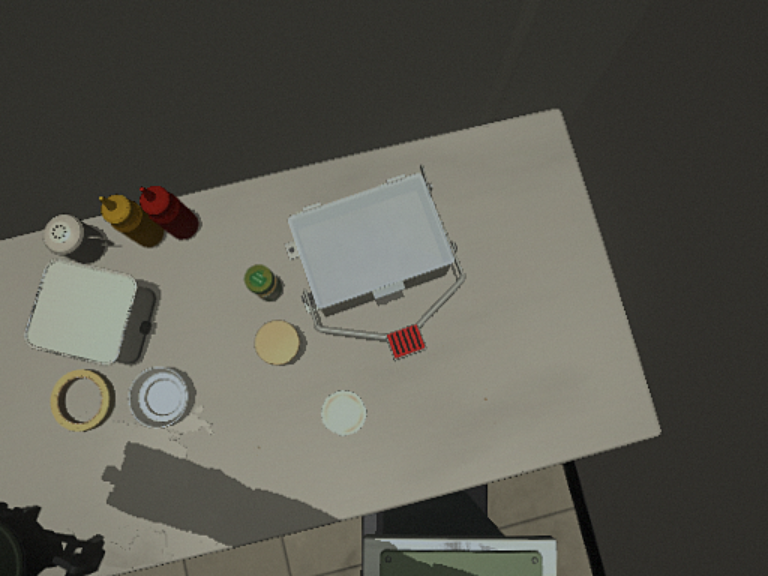

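View pics/side0.png

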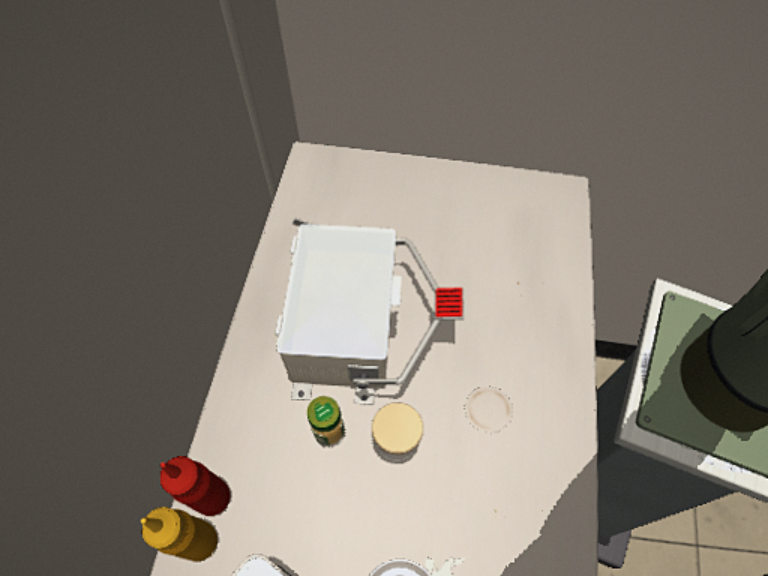

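The top view shows the bin with its lid shut and the red striped paddle at about (270,227) in native pixels. The salt jar lid is at about (185,228) and the spice jar cap at about (173,187). In the side view the paddle is at about (299,201). The other red blob is a ketchup bottle.

```bash
sed -i 's/^import numpy.*/import numpy as np, cv2\nfrom scipy.spatial.transform import Rotation as R/; s/np.array(cm\["rotation"\],float)@/R.from_quat(cm["rotation"]).as_matrix()@/' h.py
python3 - <<'E'
from h import *
P={}
for n,c in(("top",(270,227)),("side",(299,201))):
    im=np.load(n+".npy");cm=camera_model(n);m,_=red(im)
    m=cv2.morphologyEx(m,cv2.MORPH_CLOSE,np.ones((5,5),np.uint8))
    cs=cv2.findContours(m,0,1)[0]
    k=[q for q in cs if cv2.pointPolygonTest(q,c,False)>=0][0]
    r=cv2.minAreaRect(k);b=cv2.boxPoints(r);P[n]=(cm,r[0]);print(n,r)
    w=np.array([onplane(cm,*p,100)for p in b]);print(w.round(1),w.mean(0).round(1))
    for i in range(4):
        e=w[(i+1)%4]-w[i];print(np.linalg.norm(e).round(1),np.degrees(np.arctan2(e[1],e[0])).round(1))
p,g=tri(ray(P["top"][0],*P["top"][1]),ray(P["side"][0],*P["side"][1]));print("paddle",p,g)
t=P["top"][0]
print("salt",onplane(t,185,228,78),"spice",onplane(t,173,187,106))
# lid corners front-left, front-right, back-left, back-right (native px), z=124
for q in((323,313),(455,263),(289,216),(418,175)): print(onplane(t,q[0]/1.5,q[1]/1.5,124).round(1))
s=observe();M=R.from_quat(s["ee_rot"]).as_matrix();print(M.round(3))
E
```

```text
top ((270.1095886230469, 226.9589080810547), (16.385761260986328, 21.067405700683594), 69.44395446777344)
[[473.1 127.5 100. ]
 [491.3  81.7 100. ]
 [455.8  68.  100. ]
 [437.8 113.6 100. ]] [464.5  97.7 100. ]
49.3 -68.4
38.1 -158.9
49.0 111.5
38.0 21.5
side ((298.5, 201.0), (18.0, 17.0), 90.0)
[[492.9  85.9 100. ]
 [457.1  69.7 100. ]
 [440.7 113.8 100. ]
 [475.5 129.5 100. ]] [466.6  99.7 100. ]
39.3 -155.7
47.1 110.4
38.2 24.2
47.0 -68.3
paddle [465.8647234   97.6334107   95.76634752] 2.1392094729470084
salt [459.67768078 299.29276111  78.        ] spice [553.28222258 327.63685728 106.        ]
[501.8 224.4 124. ]
[583.6  23.1 124. ]
[653.8 283.3 124. ]
[725.3  81.4 124. ]
[[-0.936  0.352 -0.   ]
 [ 0.352  0.936 -0.001]
 [-0.    -0.001 -1.   ]]
```

Both views agree. The paddle top is at about (465, 98, 97), it measures about 49 x 38 mm, and the bin yaw is about 21.5°. Next I'll move above it at height with the fingers shut, turning by -42° so the closing line lies along bin y.

Request:
apply_moves(
  series=[-0.01,-0.008,0,0,0,-2,-0.03,-0.024,0,0,0,-6,-0.06,-0.048,0,0,0,-10,-0.09,-0.072,0,0,0,-14,-0.12,-0.096,0,0,0,-18,-0.15,-0.12,0,0,0,-22,-0.18,-0.144,0,0,0,-26,-0.21,-0.168,0,0,0,-30,-0.24,-0.192,0,0,0,-34,-0.27,-0.216,0,0,0,-38,-0.29,-0.233,0,0,0,-41,-0.3,-0.242,0,0,0,-42],
  claw=0,
)

```text
clock: 1.1
ee_pos: [399.5, 202.6, 248.1]
ee_rot: [-0.185, 0.983, -0.001, -0.0]
force: [-0.0, 0.1, 0.6]
opening: 0.1
gripper_force: 0.0
```

```bash
cat > st.py <<'E'
from h import *
s=observe();M=R.from_quat(s["ee_rot"]).as_matrix();d=np.array([462,96.5,150])-s["ee_pos"]
print(s["clock"],s["ee_pos"].round(1),s["force"].round(1),s["opening"]);print(M.round(3));print("tool shift to (462,96.5,150)",(M.T@d).round(1),"yaw y",np.degrees(np.arctan2(M[1,1],M[0,1])))
E
python3 st.py
```

```text
1.1 [399.5 202.6 248.1] [-0.   0.1  0.6] 0.13069261936532497
[[-0.931 -0.364 -0.   ]
 [-0.364  0.931 -0.001]
 [ 0.001 -0.001 -1.   ]]
tool shift to (462,96.5,150) [ -19.7 -121.5   98.2] yaw y 111.35859338388593
```

Request:
apply_moves(
  series=[-0.002,-0.01,0,0,0,0,-0.006,-0.035,0,0,0,0,-0.011,-0.065,0.01,0,0,0,-0.016,-0.095,0.03,0,0,0,-0.019,-0.115,0.055,0,0,0,-0.0197,-0.1215,0.075,0,0,0,-0.0197,-0.1215,0.09,0,0,0,-0.0197,-0.1215,0.098,0,0,0,-0.0197,-0.1215,0.1,0,0,0,-0.0197,-0.1215,0.1,0,0,0],
)

```text
clock: 1.93
ee_pos: [460.5, 100.7, 148.4]
ee_rot: [-0.186, 0.983, -0.0, -0.0]
force: [-0.8, 0.1, 0.7]
opening: 0.1
gripper_force: 0.0
```

```bash
python3 st.py
python3 - <<'E'
from h import *
im=capture("side");a=cv2.resize(im[130:290,210:400,::-1],None,fx=3,fy=3);cv2.imwrite("pics/a1.png",a)
E
```

```text
1.9333 [460.5 100.7 148.4] [-0.8  0.1  0.7] 0.12379382622744846
[[-0.931 -0.365 -0.   ]
 [-0.365  0.931 -0.   ]
 [ 0.     0.    -1.   ]]
tool shift to (462,96.5,150) [ 0.2 -4.5 -1.6] yaw y 111.43012309875097
```

View pics/a1.png

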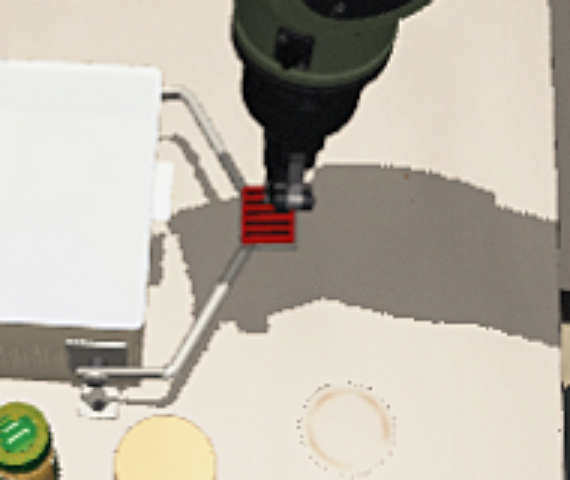

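The crop shows the fingertips above the front half of the paddle, near crop pixel (290,197), and clear of the lid. I'll shift 4 mm sideways and lower slowly to contact.

Request:
apply_moves(
  series=[0,-0.002,0.003,0,0,0,0,-0.004,0.008,0,0,0,0,-0.004,0.013,0,0,0,0,-0.004,0.018,0,0,0,0,-0.004,0.022,0,0,0,0,-0.004,0.025,0,0,0,0,-0.004,0.028,0,0,0,0,-0.004,0.03,0,0,0,0,-0.004,0.032,0,0,0,0,-0.004,0.034,0,0,0,0,-0.004,0.036,0,0,0,0,-0.004,0.036,0,0,0],
)

```text
clock: 2.98
ee_pos: [461.8, 96.2, 112.1]
ee_rot: [-0.186, 0.983, -0.0, -0.0]
force: [-3.7, -0.5, 5.3]
opening: -0.2
gripper_force: 2.3
```

Request:
apply_moves(
  series=[0,0,0.002,0,0,0,0,0,0.004,0,0,0,0,0,0.006,0,0,0,0,0,0.008,0,0,0,0,0,0.01,0,0,0,0,0,0.012,0,0,0,0,0,0.014,0,0,0,0,0,0.016,0,0,0,0,0,0.018,0,0,0,0,0,0.02,0,0,0,0,0,0.022,0,0,0,0,0,0.024,0,0,0],
)

```text
clock: 3.98
ee_pos: [461.5, 96.0, 88.3]
ee_rot: [-0.186, 0.983, -0.0, -0.001]
force: [-6.2, -2.0, 6.5]
opening: -0.2
gripper_force: 3.6
```

```bash
python3 st.py
python3 - <<'E'
from h import *
im=capture("side");a=cv2.resize(im[100:290,160:400,::-1],None,fx=3,fy=3);cv2.imwrite("pics/a2.png",a)
E
```

```text
3.9833 [461.5  96.   88.3] [-6.2 -2.   6.5] -0.21357520023892848
[[-0.931 -0.365 -0.001]
 [-0.365  0.931 -0.001]
 [ 0.001 -0.    -1.   ]]
tool shift to (462,96.5,150) [ -0.5   0.3 -61.7] yaw y 111.38061037681007
```

View pics/a2.png

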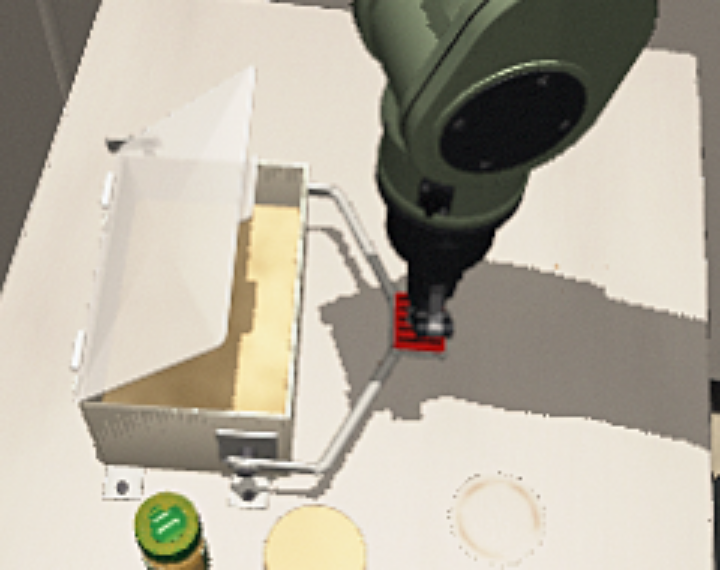

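The lid is about half open. The fingertips are on the paddle slightly forward of centre, near crop pixel (432,325), and nothing touches the lid. I'll keep pressing towards the stop.

Request:
apply_moves(
  series=[0,0,0.002,0,0,0,0,0,0.004,0,0,0,0,0,0.006,0,0,0,0,0,0.008,0,0,0,0,0,0.01,0,0,0,0,0,0.0115,0,0,0,0,0,0.0125,0,0,0,0,0,0.013,0,0,0,0,0,0.0135,0,0,0],
)

```text
clock: 4.78
ee_pos: [461.7, 96.0, 75.4]
ee_rot: [-0.186, 0.983, -0.0, -0.0]
force: [-8.8, -1.4, 26.1]
opening: -0.2
gripper_force: 13.7
```

Request:
apply_moves(
  series=[0,0,-0.0004,0,0,0,0,0,-0.0004,0,0,0,0,0,-0.0004,0,0,0],
)

```text
clock: 5.03
ee_pos: [461.6, 96.0, 75.8]
ee_rot: [-0.186, 0.983, -0.0, -0.0]
force: [-7.4, -1.8, 21.0]
opening: -0.3
gripper_force: 10.6
```

```bash
python3 st.py
python3 - <<'E'
from h import *
im=capture("side");a=cv2.resize(im[100:290,160:400,::-1],None,fx=3,fy=3);cv2.imwrite("pics/a3.png",a)
E
```

```text
5.0333 [461.6  96.   75.8] [-7.4 -1.8 21. ] -0.3461089786129256
[[-0.931 -0.365 -0.001]
 [-0.365  0.931 -0.001]
 [ 0.001 -0.001 -1.   ]]
tool shift to (462,96.5,150) [ -0.4   0.3 -74.2] yaw y 111.38255941038844
```

View pics/a3.png

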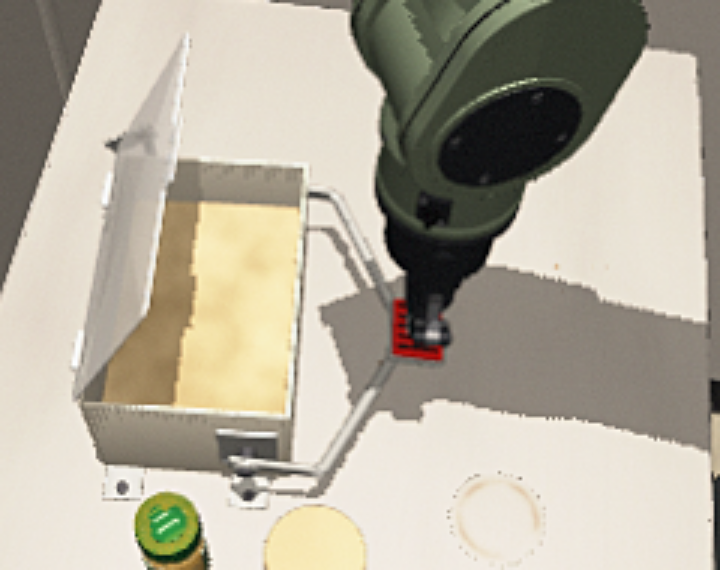

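The lid now stands steep, at about 1.1 rad, and the 21 N force shows the lever is on its stop. I'll hold here for four seconds.

Request:
apply_moves(
  series=[0,0,0,0,0,0,0,0,0,0,0,0,0,0,0,0,0,0,0,0,0,0,0,0,0,0,0,0,0,0,0,0,0,0,0,0,0,0,0,0,0,0,0,0,0,0,0,0,0,0,0,0,0,0,0,0,0,0,0,0,0,0,0,0,0,0,0,0,0,0,0,0],
)

```text
clock: 6.08
ee_pos: [461.7, 96.0, 75.8]
ee_rot: [-0.186, 0.983, -0.0, -0.0]
force: [-7.3, -2.4, 20.1]
opening: 0.0
gripper_force: 10.6
```

Request:
apply_moves(
  series=[0,0,0,0,0,0,0,0,0,0,0,0,0,0,0,0,0,0,0,0,0,0,0,0,0,0,0,0,0,0,0,0,0,0,0,0,0,0,0,0,0,0,0,0,0,0,0,0,0,0,0,0,0,0,0,0,0,0,0,0,0,0,0,0,0,0,0,0,0,0,0,0],
)

```text
clock: 7.08
ee_pos: [461.6, 96.1, 75.8]
ee_rot: [-0.186, 0.983, -0.0, -0.0]
force: [-7.2, -2.4, 20.2]
opening: -0.2
gripper_force: 10.6
```

Request:
apply_moves(
  series=[0,0,0,0,0,0,0,0,0,0,0,0,0,0,0,0,0,0,0,0,0,0,0,0,0,0,0,0,0,0,0,0,0,0,0,0,0,0,0,0,0,0,0,0,0,0,0,0,0,0,0,0,0,0,0,0,0,0,0,0,0,0,0,0,0,0,0,0,0,0,0,0],
)

```text
clock: 8.08
ee_pos: [461.7, 96.0, 75.8]
ee_rot: [-0.186, 0.983, -0.0, -0.0]
force: [-6.7, -2.2, 20.2]
opening: 0.0
gripper_force: 10.6
```

Request:
apply_moves(
  series=[0,0,0,0,0,0,0,0,0,0,0,0,0,0,0,0,0,0,0,0,0,0,0,0,0,0,0,0,0,0,0,0,0,0,0,0,0,0,0,0,0,0,0,0,0,0,0,0,0,0,0,0,0,0,0,0,0,0,0,0,0,0,0,0,0,0,0,0,0,0,0,0],
)

```text
clock: 9.08
ee_pos: [461.7, 96.0, 75.8]
ee_rot: [-0.185, 0.983, -0.0, -0.0]
force: [-6.7, -2.0, 20.1]
opening: 0.2
gripper_force: 10.6
```

Request:
apply_moves(
  series=[0,0,-0.001,0,0,0,0,0,-0.0025,0,0,0,0,0,-0.004,0,0,0,0,0,-0.0055,0,0,0,0,0,-0.007,0,0,0,0,0,-0.0085,0,0,0,0,0,-0.01,0,0,0,0,0,-0.0115,0,0,0,0,0,-0.013,0,0,0,0,0,-0.0145,0,0,0,0,0,-0.016,0,0,0,0,0,-0.0175,0,0,0],
)

```text
clock: 10.08
ee_pos: [462.3, 96.4, 92.9]
ee_rot: [-0.185, 0.983, -0.0, 0.0]
force: [-1.8, -1.4, 4.2]
opening: 0.4
gripper_force: 2.7
```

Request:
apply_moves(
  series=[0,0,-0.0015,0,0,0,0,0,-0.003,0,0,0,0,0,-0.0045,0,0,0,0,0,-0.006,0,0,0,0,0,-0.0075,0,0,0,0,0,-0.009,0,0,0,0,0,-0.0105,0,0,0,0,0,-0.012,0,0,0,0,0,-0.0135,0,0,0,0,0,-0.015,0,0,0,0,0,-0.0165,0,0,0,0,0,-0.018,0,0,0],
)

```text
clock: 11.08
ee_pos: [462.1, 96.4, 110.8]
ee_rot: [-0.186, 0.983, 0.0, 0.0]
force: [3.7, 0.6, 4.0]
opening: 0.3
gripper_force: 2.0
```

Request:
apply_moves(
  series=[0,0,-0.001,0,0,0,0,0,-0.002,0,0,0,0,0,-0.003,0,0,0,0,0,-0.004,0,0,0,0,0,-0.005,0,0,0,0,0,-0.006,0,0,0,0,0,-0.007,0,0,0,0,0,-0.008,0,0,0,0,0,-0.009,0,0,0,0,0,-0.01,0,0,0,0,0,-0.011,0,0,0,0,0,-0.012,0,0,0],
)

```text
clock: 12.08
ee_pos: [461.9, 96.3, 122.7]
ee_rot: [-0.186, 0.983, -0.0, -0.0]
force: [0.1, -0.2, 0.7]
opening: 0.0
gripper_force: 0.0
```

Contact faded to zero gradually. I'll lift clear, then check.

Request:
apply_moves(
  series=[0,0,-0.005,0,0,0,0,0,-0.015,0,0,0,0,0,-0.025,0,0,0,0,0,-0.035,0,0,0,0,0,-0.045,0,0,0,0,0,-0.055,0,0,0,0,0,-0.06,0,0,0,0,0,-0.06,0,0,0,0,0,-0.06,0,0,0,0,0,-0.06,0,0,0,0,0,-0.06,0,0,0,0,0,-0.06,0,0,0],
)

```text
clock: 13.08
ee_pos: [462.0, 96.3, 182.4]
ee_rot: [-0.186, 0.983, -0.0, -0.0]
force: [0.0, -0.2, -0.0]
opening: -0.2
gripper_force: 0.0
```

```bash
python3 st.py
python3 - <<'E'
from h import *
im=capture("side");a=cv2.resize(im[100:290,160:400,::-1],None,fx=3,fy=3);cv2.imwrite("pics/a4.png",a)
E
```

```text
13.0833 [462.   96.3 182.4] [ 0.  -0.2 -0. ] -0.2452650928065605
[[-0.931 -0.365 -0.001]
 [-0.365  0.931 -0.   ]
 [ 0.001  0.    -1.   ]]
tool shift to (462,96.5,150) [-0.1  0.1 32.4] yaw y 111.39082990843518
```

View pics/a4.png

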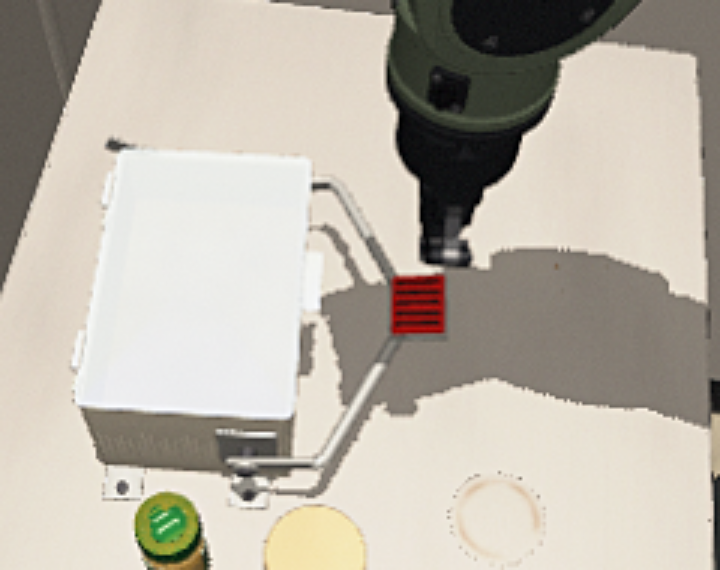

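The lid is shut, the paddle is back up at crop pixel (418,303), the jars have not moved and the gripper is clear.

```bash
python3 -c "
from cell import *
print(sign_off())"
```

```text
the job is handed in; nothing more can be done
None
```

I pressed the paddle to its stop, held the lid open for about 4 s, eased it shut over about 2.5 s, and handed the job in with the lid shut, the jars unmoved and the gripper clear; `sign_off` returned no verdict.

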